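Seat the radio housing in the jig and lock it with the cam lever

TASK

Slide the radio housing across the jig board until its far long side lies flush against the long fence and its end is against the end stop, then push the clamp's lever round to the end of its swing so that the cam locks the housing in that corner. Do it all by pushing with the fingertips or the outside of the fingers: keep the housing flat on the board, do not lift it or take the housing or the lever's knob between the fingers, and leave the speaker grille, the glass jar and the cup of picks where they are.

Things in the scene. Friction and masses are not known exactly. Their poses are not given: they have to be found in the camera images.
- jig: assembly jig fixed to the bench: plywood board 260 mm (x) by 380 mm (y), 12 mm thick, carrying a long fence, an end stop and a cam clamp. Origin: centre of the board's underside, on the bench; x runs from the robot's side to the far side, y to the left, z up. Two pins beside the clamp, 42 mm above the bench, mark the ends of the lever's swing (look only)
- long_fence (a point): point on the flat near face of the long fence, at the board's top: jig (100, 0, 12) mm. Aluminium bar along jig y on the far part of the board, from y = -175 to +170 mm, 22 mm high above the board, 20 mm thick; its face looks to -x
- end_stop (a point): inner corner where the faces of the end stop and the long fence meet, at the board's top: jig (100, 150, 12) mm. The end stop is an aluminium bar along jig x at the left, from x = +15 to +100 mm, 22 mm high above the board; its face looks to -y
- seat (a point): where the housing's origin comes to lie when it is flush in the corner: jig (52.5, 67.5, 12) mm; the axes are the jig's and then the housing's too
- housing: loose grey radio housing, face up on the board (round speaker opening, dial window): closed block 95 mm in x, 165 in y, 42 high, 0.25 to 0.5 kg, too wide for most grippers. Origin: centre of its underside, z up. Its +x side goes to the long fence, its +y end to the end stop. Starts short of the fence and right of the clamp, turned up to 0.25 rad against the jig
- cam_lever: the clamp's turning part, lever and cam in one; origin on the pivot. The cam is an eccentric steel disc, 44 mm across, 16 to 36 mm above the bench, its centre 6 mm off the pivot. With the lever near 0 the housing passes it along the fence with 6 to 7 mm to spare. Over the last 0.15 rad of the lever's swing it presses the seated housing's near side against the fence (some 15 N)
- clamp_pivot (a point): vertical axis about which lever and cam turn: jig x = -22.7, y = +95 mm; this point 36 mm above the bench
- lever (a joint): angle of the clamp's lever, rad: 0 open, 1.745 at the stop that ends its swing (locked). Grows counter-clockwise seen from above: at 0 the lever points from the pivot to 125 deg from jig x (near left), at 1.745 to 225 deg (near right), so the knob passes on the robot's side from left to right. Takes 2 to 8 N at the knob; stays where left. Starts at 0 to 0.3
- lever_knob (a point): middle of the upright round black knob on the lever's end, 80 mm from the pivot: at most 22 mm across, 42 to 77 mm above the bench, this point at 62 mm. The flat steel lever below it is 17 mm wide, 36 to 43 mm above the bench
- grille: bystander: loose round speaker grille, 70 mm across, 5 mm thick, flat on the bench on the robot's side of the board, to the right; origin centre of its underside
- jar: bystander: loose small glass jar with steel lid, 52 mm across, 62 mm high, on the bench left of the board; origin centre of its underside
- pick_cup: bystander: loose pale cup with stainless dental picks, 66 mm across, picks up to 151 mm high, on the bench beyond the board's far left corner; origin centre of its underside
Mind the look-alikes: they are no part of the job. What is shaped like the housing but yellow is not meant.

How it is judged (in metres and radians):
On the way:
1. the housing lies flat in the corner, against the long fence and the end stop (x of housing in the frame of jig between 0.05 and 0.055 m and y of housing in the frame of jig between 0.0645 and 0.0705 m and angle between the x axis of housing and the x axis of jig, either way round below 0.025 rad), for 0.2 s.
At the end, for the whole second after the job is handed in: the housing is at rest flat on the board, within 2.5 mm of the long fence, 3 mm of the end stop and 0.025 rad of square, and the lever is within 0.095 rad of the end of its swing with the cam pressing on the housing with more than 2 N (all of step 1 and value of joint lever above 1.65 rad and contact force between cam_lever and housing above 2 N and angle between housing's own z axis and vertical below 0.03 rad and height (world z) of housing below 0.015 m and linear speed of housing below 0.01 m/s); the robot touches nothing.
It fails at once if the housing is lifted or tipped off the board (height (world z) of housing above 0.02 m or angle between housing's own z axis and vertical above 0.12 rad).
It fails at once if the housing is taken between the fingers (x of the grasp point in the frame of housing between -0.04 and 0.04 m and y of the grasp point in the frame of housing between -0.075 and 0.075 m and z of the grasp point in the frame of housing below 0.038 m).
It fails at once if the lever's knob is taken between the fingers (horizontal distance between the grasp point and lever_knob below 0.009 m and height (world z) of the grasp point below 0.088 m).
It fails at once if the grille, jar or cup is shifted more than 15 mm or tipped (distance of any of grille, jar, pick_cup from where it was at the start of the episode above 0.015 m or angle between any of grille, jar, pick_cup's own z axis and vertical above 0.2 rad).
It also fails if it takes over 72 s, if anything falls off the work surface, if the arm or the gripper's body presses on something with over 40 N, if the wrist force passes 120 N, or if a joint passes its speed limit or range.

ROBOT

A 6-joint arm with a two-finger parallel gripper is mounted at the origin on the work surface. World frame = base frame: x ahead of the robot, y to its left, z up, the work surface at z = 0. Lengths are in mm, angles in rad, forces in N, time in s.
With the tool pointing down it reaches from about 275 to 750 mm from the base axis. Payload 10.2 kg.
Tool frame: the origin (TCP) lies between the finger pads; the fingertips stand 17 mm ahead of it and the grasp point (between the pads) lies 2 mm behind it (tips_ahead is the distance from the TCP to the fingertips, in mm); z points along the fingers, y is the line along which they close (so a half turn about z gives the same grasp; the last joint's range is limited). The gripper opens to 85 mm and grips with 20 to 120 N. Pads are 22 mm wide; open, the fingers measure 114 mm over their backs; the gripper's body (76 mm by 85 mm) begins 54 mm behind the grasp point. The pads swing forward as they close: fully open they stand 13 mm farther back than shut.
Start: joints at [-1.469, 0.313, 1.498, -0, 1.331, -0.223], TCP at [167.525, -497.561, 215.494] pointing down, gripper open.
Joint ranges: [-2.94, 2.94], [-0.97, 2.17], [0.19, 2.56], [-1.23, 4.37], [0.02, 3.11], [-2.88, 2.88]. Speed limits (rad/s): [2.39, 2.39, 3.01, 3.14, 3.14, 3.14].

INTERFACE

Orientations are given as a unit quaternion [w, x, y, z].
In Python, from rig import sense, capture, finish_job, boxes_of, tips_ahead gives the robot as it stands.
- The arm moves only by the tool drive_tool, never from a script. Its argument "commands" is text: rows parted by semicolons, each of 7 numbers parted by spaces: the shift along the world's x, y, z in units of 0.1 m (1.0 is 0.1 m), then the turn, a rotation vector about the world's x, y, z in units of pi/4 rad (1.0 is pi/4 rad), then the opening in per cent of the stroke, from 0 (shut) to 100 (fully open). A call has 1 to 20 rows; each row shifts and turns the commanded pose from where the row before left it; what a row does not reach is not made up. A row lasts 1/12 s, in which the tool goes at most 41.7 mm and 7.16 degrees, less where a joint would pass 70% of its speed; a pose out of reach is approached as far as the arm can. A call with a number of a shift or a turn outside -1 to 1 is refused whole. A call with a gripper value outside its range is refused whole. The fingers move at their own pace and stop on an object; "force" is the grip in N (left out, the last holds). Time passes only in rows, so rows that do not move let the fingers close. It gives the time, the measured TCP pose, the force, the opening and the grip force at its end, in the units of the state.
- sense(): the state, without advancing time (a new reading comes with each control period).
- capture(name): name is "scene" or "top" or "wrist"; returns a dict with "pixels" (420x560x3 uint8, blue, green, red), "fov_y" (degrees; the focal length in pixels is half the picture's height over the tangent of half this angle, whatever the lens; pixels are square), "cx", "cy" (the principal point, pixels), "position" and "attitude" of the camera in the world; the wrist camera has in their place "tool_from_camera" (4x4, takes a point from camera to tool coordinates, whose origin is the TCP and whose axes are the flange's). Camera axes: x right, y down, z forward; pixel columns grow to the right and rows downward; lengths in mm; the calibration is good to about 2 mm. The wrist camera is an equidistant fisheye: a pixel r from the principal point sees the ray r / f radians off the axis. A picture is of the moment at which its call begins: read the wrist's pose just before it. There is no depth.
- finish_job(): hands the job in; it is judged then, once.
Trained networks look in a picture, given as the dict that the camera call returned (one of the last four; its "shot" number tells which), for a name from the list of things; names that differ only in an ending like _2 or _b are one class to them, and where a whole thing is asked for, a point or a joint stands for the part that bears it (a point fixed in the world has none). Each returns a list of dicts, best first, with "confidence" (0 to 1); they miss things now and then, are a little off and sometimes report something else, mostly with a low value. They report only what shows in the picture. A call takes as long as a camera call. They do not tell look-alikes from the thing itself.
- boxes_of(picture, name): "position" ([column, row] in pixels, amid what is visible of it).
The state is a dict: "time_s": time; "joints": joint angles; "dq": joint speeds; "tau": joint torques, N m; "eef_pos": TCP position; "ee_rot": TCP orientation; "force": force on the tool from outside, world axes, zero at the start; "wrist_torque": the same for the moment, N m; "grip_width": opening from 0.0 (shut) to 1.0 (fully open); "grip_force": force on a finger pad.
Only numpy, scipy, OpenCV 4.12 (cv2) and the standard library are available. Lean on these libraries where they do the work, as an engineer would, in place of code of your own. Each camera call takes 0.05 s, during which the arm holds its last target. There are 200 camera calls.

## Working session

There is one attempt and no reset: what is moved stays moved. The work goes in short steps, Python scripts to look and compute and a tool call to move; the robot and the scene stay as the last step left them, time stands still between calls to the robot, and variables do not carry over. Pictures are saved under pics/ and viewed, at most 10 in all, crops included, and the job is handed in when it is done.

Besides the shell and the picture viewer there is one more tool, called as name(argument=value, ...) on one line, values as JSON. drive_tool: Moves the arm, as the interface text tells. Shifts and turns lie within -1 to 1; 1 stands for 0.1 m of shift or pi/4 rad of turn. Its arguments: {"type":"object","properties":{"commands":{"type":"string"},"force":{"type":"number"}},"required":["commands"]}

```bash
mkdir -p pics
cat > h.py <<'E'
import numpy as np, cv2
from scipy.spatial.transform import Rotation as R
from rig import sense, capture, finish_job, boxes_of, tips_ahead
def rot(a):
    a=np.array(a,float)
    return a if a.shape==(3,3) else R.from_quat(a,scalar_first=True).as_matrix()
def f_of(p): return p["pixels"].shape[0]/2/np.tan(np.radians(p["fov_y"]/2))
def ray(p,uv,z):
    f=f_of(p); d=np.array([(uv[0]-p["cx"])/f,(uv[1]-p["cy"])/f,1.]); d=rot(p["attitude"])@d
    o=np.array(p["position"]); return o+d*(z-o[2])/d[2]
def proj(p,X):
    c=rot(p["attitude"]).T@(np.array(X,float)-np.array(p["position"])); f=f_of(p)
    return np.array([p["cx"]+f*c[0]/c[2],p["cy"]+f*c[1]/c[2]])
E
python3 - <<'E'
from h import *
print(sense()); 
for n in("scene","top"):
    p=capture(n); cv2.imwrite(f"pics/{n}0.png",p["pixels"]); print(n,p["fov_y"],p["cx"],p["cy"],p["position"],p["attitude"])
    for k in("jig","housing","cam_lever","lever_knob","grille","jar","pick_cup"):
        print(k,[(np.round(b["position"]),round(b["confidence"],2),np.round(ray(p,b["position"],{"housing":54,"lever_knob":77,"cam_lever":40}.get(k,10))[:2])) for b in boxes_of(p,k)][:3])
E
```

```text
{'time_s': 0.0, 'joints': array([-1.46941215e+00,  3.13470919e-01,  1.49843885e+00, -2.34735711e-05,
        1.33096832e+00, -2.23389692e-01]), 'dq': array([ 1.80735953e-03,  2.72931826e-03, -2.09938151e-04, -1.29404854e-03,
        2.19599820e-03, -6.47339396e-05]), 'tau': array([-3.22048327e-04, -4.12259245e+01, -2.59744334e+01, -1.93736410e-04,
        4.14410635e-03,  4.18766376e-06]), 'eef_pos': array([ 167.48413688, -497.28290934,  214.92371021]), 'ee_rot': array([-6.42216513e-04,  9.86843534e-01,  1.61676921e-01,  2.78053347e-05]), 'force': array([0.27974178, 0.75063753, 0.27192919]), 'wrist_torque': array([ 0.03315724,  0.01286247, -0.02743671]), 'grip_force': 0.0, 'grip_width': 1.0004988943899462}
scene 53.790851040496136 278.95649116914154 196.9811407990217 [1237.34703536  338.53716785  914.34968286] [-0.1981872   0.49721485  0.77793576 -0.32911272]
jig [(array([282., 240.]), 0.67, array([571.,  15.]))]
housing [(array([235., 218.]), 0.92, array([ 587., -122.])), (array([346., 287.]), 0.74, array([674., 234.])), (array([209., 137.]), 0.65, array([ 295., -395.]))]
cam_lever 
[... 410 characters left out ...]
8  -60.00856704 1422.56355126] [-0.03664162  0.70746436 -0.70492314  0.0351417 ]
jig [(array([264., 210.]), 0.93, array([522., -11.]))]
housing [(array([305., 190.]), 0.93, array([ 575., -132.])), (array([406., 301.]), 0.61, array([ 251., -426.])), (array([389., 217.]), 0.59, array([ 496., -380.]))]
cam_lever [(array([244., 215.]), 0.61, array([502.,  50.]))]
lever_knob [(array([243., 218.]), 0.75, array([489.,  48.]))]
grille [(array([324., 248.]), 0.81, array([ 405., -193.])), (array([303., 188.]), 0.4, array([ 589., -128.]))]
jar [(array([188., 209.]), 0.72, array([522., 223.])), (array([324., 249.]), 0.7, array([ 402., -192.]))]
pick_cup [(array([186., 156.]), 0.75, array([686., 232.]))]
```

Run:
```python
import cv2
a=cv2.imread("pics/top0.png"); cv2.imwrite("pics/top0c.png",cv2.resize(a[120:300,160:400],None,fx=3.3,fy=3.3,interpolation=cv2.INTER_CUBIC))
```

```text
(no output)
```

View pics/top0c.png

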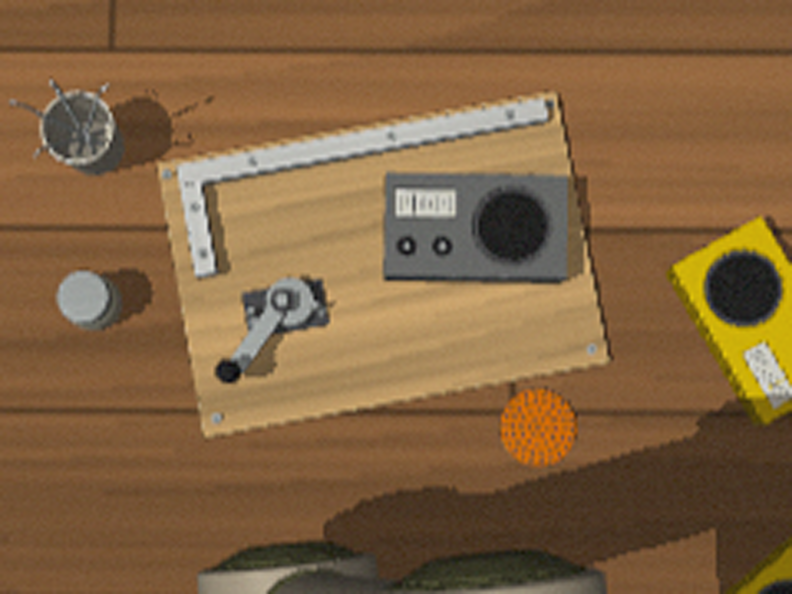

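View pics/scene0.png

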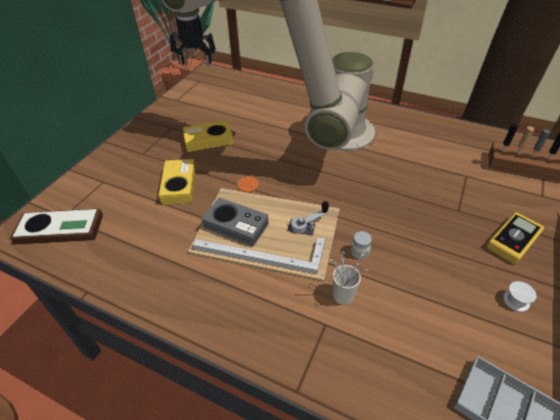

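The top crop shows the jig turned slightly. Its board corners are at crop pixels (160,165), (557,93), (608,360) and (205,437). The grey housing is right of centre with its top face around (385..568, 175..277), and the knob is at (228,371). The scene view shows the same layout with the yellow decoys off the board. Next I'll fit the poses.

```bash
cat >> h.py <<'E'
from scipy.optimize import least_squares
def T2(q,P):
    x,y,a=q; c,s=np.cos(a),np.sin(a); P=np.atleast_2d(P).astype(float)
    return np.c_[x+c*P[:,0]-s*P[:,1],y+s*P[:,0]+c*P[:,1],P[:,2]]
def fit(p,P,uv,q0,pr=proj):
    r=lambda q:np.concatenate([pr(p,X)-u for X,u in zip(T2(q,P),uv)])
    s=least_squares(r,q0,x_scale=[100,100,1]); return s.x,np.round(s.fun,1)
E
python3 - <<'E'
from h import *
p=capture("top"); 
uv=lambda L:np.array(L,float)/3.3+[160,120]
q,r=fit(p,[(130,190,12),(130,-190,12),(-130,-190,12),(-130,190,12),(100,150,34)],uv([(160,165),(557,93),(608,360),(205,437),(205,183)]),[550,0,-.1]); print("jig",q,r)
g=cv2.cvtColor(p["pixels"],cv2.COLOR_BGR2HSV)
m=((g[...,1]<60)&(g[...,2]<130)).astype(np.uint8); mm=np.zeros_like(m); mm[168:210,272:336]=m[168:210,272:336]
mm=cv2.morphologyEx(mm,cv2.MORPH_CLOSE,np.ones((5,5)))
print(cv2.boxPoints(cv2.minAreaRect(cv2.findNonZero(mm))))
h,r2=fit(p,[(47.5,82.5,54),(47.5,-82.5,54),(-47.5,-82.5,54),(-47.5,82.5,54)],uv([(385,175),(568,178),(568,279),(385,275)]),[580,-130,-.1]); print("hous",h,r2)
k=ray(p,uv([(228,371)])[0],77)[:2]; pv=T2(q,[(-22.7,95,36)])[0]; d=k-pv[:2]
print("knob",k,"pivot",pv,np.linalg.norm(d),"lever",np.arctan2(d[1],d[0])-q[2]-np.radians(125))
def inj(h): 
    d=h[:2]-q[:2]; c,s=np.cos(q[2]),np.sin(q[2]); return c*d[0]+s*d[1],-s*d[0]+c*d[1],h[2]-q[2]
print("hous in jig",inj(h)); print("tips",tips_ahead)
im=p["pixels"].copy()
def poly(P,q,c):
    pts=np.array([proj(p,X) for X in T2(q,P)]); L=((pts-[160,120])*3.3).astype(int); cv2.polylines(big,[L],True,c,1)
big=cv2.resize(im[120:300,160:400],None,fx=3.3,fy=3.3,interpolation=cv2.INTER_CUBIC)
poly([(130,190,12),(130,-190,12),(-130,-190,12),(-130,190,12)],q,(0,0,255))
poly([(100,-175,34),(100,150,34),(15,150,34),(100,150,34)],q,(255,0,0))
poly([(47.5,82.5,54),(47.5,-82.5,54),(-47.5,-82.5,54),(-47.5,82.5,54)],h,(0,255,0))
poly([(47.5,82.5,12),(47.5,-82.5,12),(-47.5,-82.5,12),(-47.5,82.5,12)],h,(255,255,0))
cv2.imwrite("pics/fit0.png",big)
E
```

```text
jig [ 5.52739848e+02 -4.65739179e+01  1.85755233e-01] [-0.7 -0.5  0.2 -0.6  1.2  0.9 -0.   0.3 -0.7 -0.2]
[[275.89807 204.09796]
 [276.54022 171.99081]
 [331.61816 173.09238]
 [330.976   205.19952]]
hous [ 5.79774159e+02 -1.30743979e+02 -1.25164448e-02] [ 0.2 -0.5  0.1 -0.6 -0.   0.4 -0.3  0.7]
knob [447.00242883  88.67122445] pivot [512.8849169  42.5993653  36.       ] 80.39352237233166 lever 0.16391744688027376
hous in jig (np.float64(11.023970772702942), np.float64(-87.71502247095563), np.float64(-0.19827167739374219))
tips 17.0
```

View pics/fit0.png

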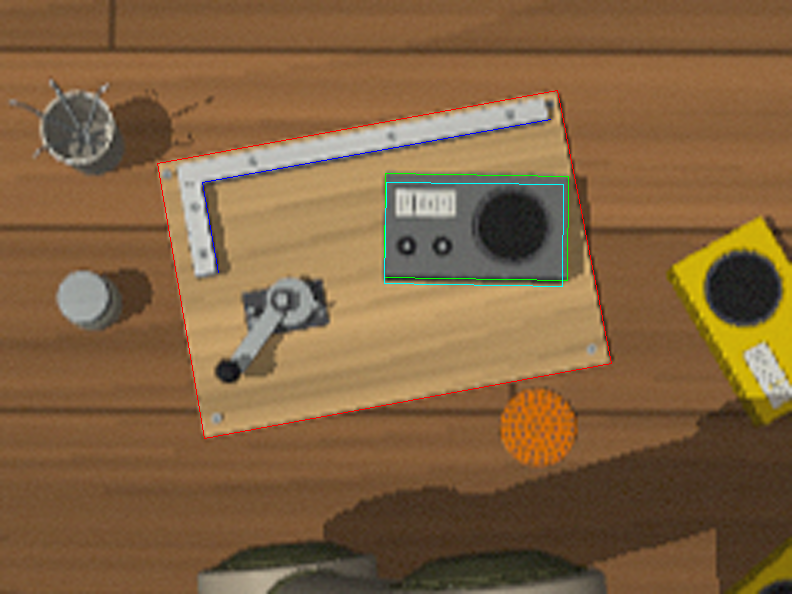

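The fit overlays well: jig (552.7, -46.6, 0.186 rad), housing in jig (11, -88, -0.198), lever about 0.16. First I'll go over the near side of the housing with the fingers' line along jig y.

drive_tool(commands="0.227 0.249 -0.08 0 0 -0.09 70;0.227 0.249 -0.08 0 0 -0.09 70;0.227 0.249 -0.08 0 0 0 70;0.227 0.249 -0.08 0 0 0 70;0.227 0.249 -0.08 0 0 0 70;0.227 0.249 -0.08 0 0 0 70;0.227 0.249 -0.08 0 0 0 70;0.227 0.249 -0.08 0 0 0 70;0.227 0.249 -0.08 0 0 0 70;0.227 0.249 -0.08 0 0 0 70;0.227 0.249 -0.08 0 0 0 70;0.227 0.249 -0.08 0 0 0 70;0.227 0.249 -0.08 0 0 0 70;0.227 0.249 -0.08 0 0 0 70;0 0 0 0 0 0 70;0 0 0 0 0 0 70")

```text
time_s: 2.18
eef_pos: [485.7, -147.8, 103.1]
ee_rot: [-0.0, 0.996, 0.093, -0.0]
force: [-0.3, -1.2, 0.0]
grip_width: 0.703
grip_force: 0.0
```

```bash
cat >> h.py <<'E'
Q=np.array([552.74,-46.57,.1858])
def tojig(v):
    d=np.array(v[:2])-Q[:2]; c,s=np.cos(Q[2]),np.sin(Q[2]); return np.round([c*d[0]+s*d[1],-s*d[0]+c*d[1]],1)
def st():
    s=sense(); m=rot(s["ee_rot"]); print("jig",tojig(s["eef_pos"]),"pos",np.round(s["eef_pos"],1),"tx ang-jig",round(np.arctan2(m[1,0],m[0,0])-Q[2],3),"tilt",np.round(m[:,2],3),"F",np.round(s["force"],1),"t",s["time_s"],"gw",s["grip_width"])
E
python3 - <<'E'
from h import *
from rig import tips_ahead as t; st(); print(t)
E
```

```text
jig [-84.6 -87.1] pos [ 485.7 -147.8  103.1] tx ang-jig 0.0 tilt [-0.001  0.    -1.   ] F [-0.3 -1.2  0. ] t 2.1833 gw 0.7029200245937699
17.0
```

drive_tool(commands="0 0 -0.17 0 0 0 70;0 0 -0.17 0 0 0 70;0 0 -0.17 0 0 0 70;0 0 -0.16 0 0 0 70;0 0 0 0 0 0 70;0.049 0.0092 0 0 0 0 70;0.049 0.0092 0 0 0 0 70;0.049 0.0092 0 0 0 0 70;0.049 0.0092 0 0 0 0 70;0.039 0.0074 0 0 0 0 70;0.039 0.0074 0 0 0 0 70;0.039 0.0074 0 0 0 0 70;0.039 0.0074 0 0 0 0 70;0.039 0.0074 0 0 0 0 70;0.039 0.0074 0 0 0 0 70;0.039 0.0074 0 0 0 0 70;0.039 0.0074 0 0 0 0 70;0.039 0.0074 0 0 0 0 70")

```text
time_s: 3.68
eef_pos: [540.4, -138.5, 36.5]
ee_rot: [-0.0, 0.996, 0.092, -0.0]
force: [-0.4, 0.4, 1.1]
grip_width: 0.699
grip_force: 0.0
```

Run:
```python
from h import *
st(); p=capture("top"); cv2.imwrite("pics/top1.png",cv2.resize(p["pixels"][120:300,160:400],None,fx=3.3,fy=3.3,interpolation=cv2.INTER_CUBIC))
```

```text
jig [-29.1 -88.1] pos [ 540.4 -138.5   36.5] tx ang-jig -0.002 tilt [-0.  0. -1.] F [-0.4  0.4  1.1] t 3.6833 gw 0.6993416232593221
```

View pics/top1.png

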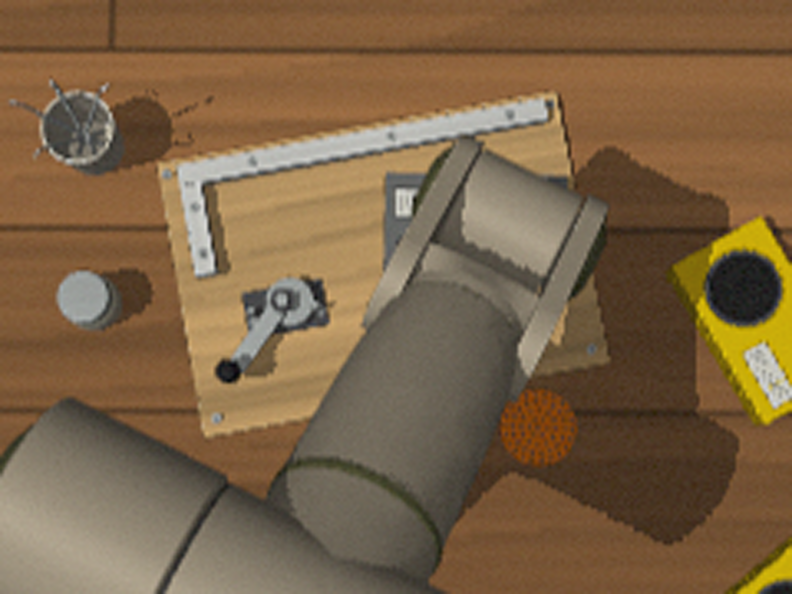

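The arm hides the housing from the top camera; its left edge still shows at about (385,175). I'll check with the wrist camera.

Run:
```python
from h import *
p=capture("wrist"); s=capture("scene"); print({k:p[k] for k in p if k!="pixels"})
cv2.imwrite("pics/w1.png",np.hstack([cv2.resize(p["pixels"],(420,315)),cv2.resize(s["pixels"][160:290,160:340],(380,274)).repeat(1,0)[:274].copy() if 0 else cv2.copyMakeBorder(cv2.resize(s["pixels"][160:290,160:340],(380,274)),0,41,0,0,cv2.BORDER_CONSTANT)]))
```

```text
{'fov_y': 65.70646984690485, 'cx': 278.6121752077589, 'cy': 212.03150201368712, 'tool_from_camera': array([[ 2.28725728e-04, -9.56104449e-01, -2.93025991e-01,
         7.52152342e+01],
       [ 9.99999946e-01,  1.48970301e-04,  2.94494520e-04,
        -4.62447126e-01],
       [-2.37915350e-04, -2.93026042e-01,  9.56104431e-01,
        -1.58598844e+02],
       [ 0.00000000e+00,  0.00000000e+00,  0.00000000e+00,
         1.00000000e+00]]), 'shot': 5}
```

View pics/w1.png

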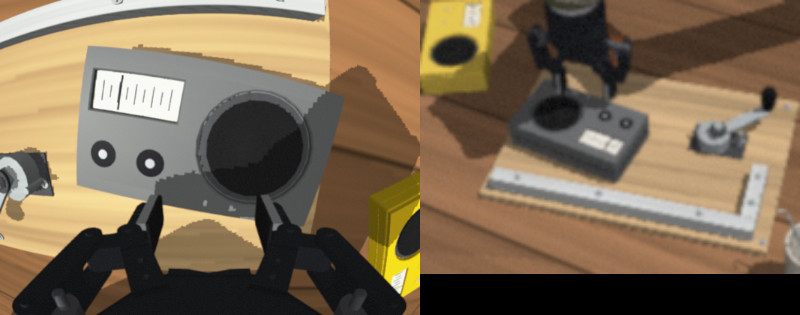

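The wrist view shows both fingers at the housing's near edge (about rows 200-220 in the small image), with the housing still turned. I'll measure the corners in this picture.

```bash
cat >> h.py <<'E'
def wpose():
    s=sense(); M=np.eye(4); M[:3,:3]=rot(s["ee_rot"]); M[:3,3]=s["eef_pos"]; return M
def wray(p,M,uv,z):
    f=f_of(p); d=np.array([uv[0]-p["cx"],uv[1]-p["cy"]]); r=np.hypot(*d); t=r/f
    c=np.array([*(d/max(r,1e-9)*np.sin(t)),np.cos(t)]); W=M@p["tool_from_camera"]
    d=W[:3,:3]@c; o=W[:3,3]; return o+d*(z-o[2])/d[2]
E
python3 - <<'E'
from h import *
M=wpose(); p=capture("wrist")
for n,u in dict(farL=(88,46),farR=(343,97),nearL=(78,185),nearR=(308,222),mid=(230,213)).items(): print(n,tojig(wray(p,M,np.array(u)*4/3,54)))
print("fence near edge",tojig(wray(p,M,np.array((200,17))*4/3,34)), "tips",[tojig(wray(p,M,np.array(u)*4/3,50)) for u in((135,250),(260,200),(285,245))])
E
```

```text
farL [ 75.5 -13.5]
farR [  43.7 -172.9]
nearL [-16.1   3.8]
nearR [ -44.8 -158.7]
mid [ -34.8 -101.6]
fence near edge [ 93.1 -82.1] tips [array([-71.7, -30.6]), array([ -27.5, -122. ]), array([ -67.1, -145.5])]
```

Run:
```python
from h import *
M=wpose(); p=capture("wrist"); im=p["pixels"]
cv2.imwrite("pics/w1c.png",cv2.resize(im[220:400,120:440],None,fx=2.5,fy=2.5,interpolation=cv2.INTER_CUBIC))
```

```text
(no output)
```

View pics/w1c.png

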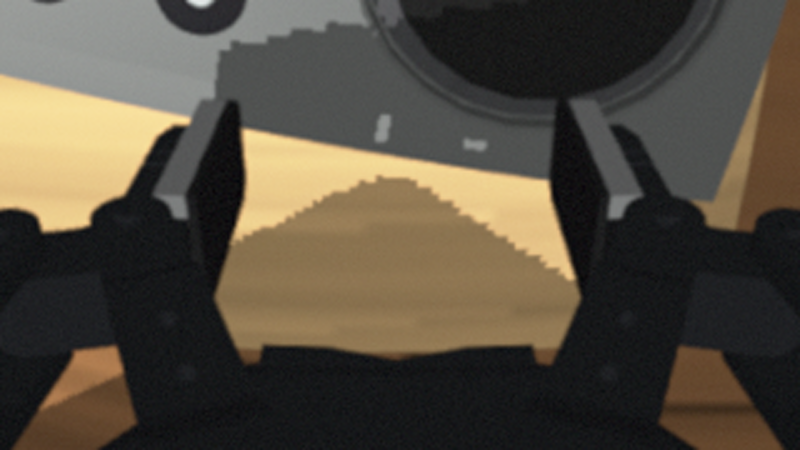

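Run:
```python
from h import *
p=capture("wrist"); f=f_of(p); T=p["tool_from_camera"]
for u in ((344,259),(215,260),(376,297),(354,338)):
    d=np.array([u[0]-p["cx"],u[1]-p["cy"]]); r=np.hypot(*d); t=r/f
    c=T[:3,:3]@np.array([*(d/r*np.sin(t)),np.cos(t)]); o=T[:3,3]
    for y in (25,30,35):
        k=(np.sign(c[1])*y-o[1])/c[1]; print(u,y,np.round(o+k*c,1))
st()
b=boxes_of(p,"lever_knob"); print(b)
```

```text
(344, 259) 25 [ 21.5  25.  -45.5]
(344, 259) 30 [ 10.9  30.  -23.3]
(344, 259) 35 [ 0.4 35.  -1.1]
(215, 260) 25 [ 21.4 -25.  -46.3]
(215, 260) 30 [ 10.5 -30.  -23.4]
(215, 260) 35 [ -0.5 -35.   -0.6]
(376, 297) 25 [ 30.4  25.  -88.2]
(376, 297) 30 [ 21.6  30.  -74.4]
(376, 297) 35 [ 12.9  35.  -60.6]
(354, 338) 25 [  4.7  25.  -73.4]
(354, 338) 30 [ -9.2  30.  -56.7]
(354, 338) 35 [-23.  35. -40.]
jig [-29.7 -88.1] pos [ 539.9 -138.6   36.5] tx ang-jig -0.002 tilt [-0.  0. -1.] F [-0.3 -0.1 -1.2] t 3.9833 gw 0.6976210318415865
[{'position': [23.0, 231.1], 'confidence': 0.98}]
```

The pads seem to overlap the housing's top with no contact force. I'll back off and check where the tips really are.

drive_tool(commands="-0.15 -0.028 0 0 0 0 70;-0.15 -0.028 0 0 0 0 70;-0.15 -0.028 0 0 0 0 70;-0.15 -0.028 0 0 0 0 70;0 0 0 0 0 0 70;0 0 0 0 0 0 70")

```text
time_s: 4.53
eef_pos: [480.1, -150.1, 36.8]
ee_rot: [0.0, 0.996, 0.091, 0.0]
force: [0.4, 0.3, 0.1]
grip_width: 0.694
grip_force: 0.0
```

Run:
```python
from h import *
st(); M=wpose(); p=capture("wrist"); im=p["pixels"]
cv2.imwrite("pics/w2.png",np.vstack([im[20:420,20:]]))
```

```text
jig [-90.5 -88.3] pos [ 480.1 -150.1   36.8] tx ang-jig -0.003 tilt [ 0. -0. -1.] F [0.4 0.3 0.1] t 4.5333 gw 0.6942013089855891
```

View pics/w2.png

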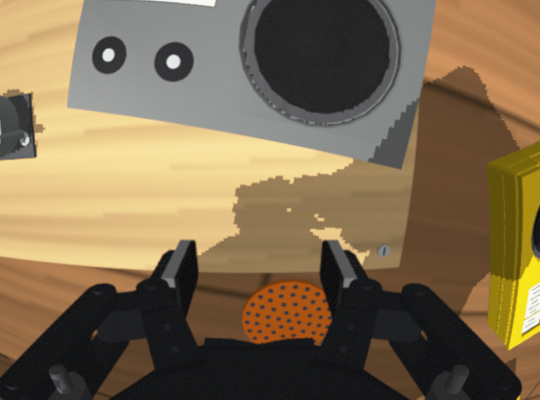

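The tips show at the same pixel (215,261) with nothing in front of them, so they sit higher than assumed when open. I'll probe downward gently.

drive_tool(commands="0 0 -0.03 0 0 0 70;0 0 -0.03 0 0 0 70;0 0 -0.03 0 0 0 70;0 0 0 0 0 0 70")

```text
time_s: 4.92
eef_pos: [479.9, -149.5, 26.6]
ee_rot: [-0.0, 0.996, 0.092, -0.001]
force: [0.4, 0.1, -1.0]
grip_width: 0.696
grip_force: 0.0
```

drive_tool(commands="0 0 -0.03 0 0 0 70;0 0 -0.02 0 0 0 70;0 0 0 0 0 0 70")

```text
time_s: 5.17
eef_pos: [479.8, -149.7, 22.0]
ee_rot: [-0.0, 0.996, 0.092, -0.0]
force: [0.3, 0.5, -0.1]
grip_width: 0.702
grip_force: 0.0
```

drive_tool(commands="0 0 -0.03 0 0 0 70;0 0 -0.03 0 0 0 70;0 0 0 0 0 0 70")

```text
time_s: 5.42
eef_pos: [479.7, -149.7, 15.9]
ee_rot: [-0.0, 0.996, 0.092, -0.0]
force: [-0.3, 0.5, 0.0]
grip_width: 0.702
grip_force: 0.0
```

drive_tool(commands="0 0 -0.02 0 0 0 70;0 0 -0.02 0 0 0 70;0 0 0 0 0 0 70")

```text
time_s: 5.67
eef_pos: [479.9, -149.7, 12.1]
ee_rot: [-0.0, 0.996, 0.092, -0.0]
force: [-1.0, 0.2, -0.3]
grip_width: 0.7
grip_force: 0.0
```

Run:
```python
from h import *
st(); s=capture("scene"); t=capture("top")
cv2.imwrite("pics/s3.png",cv2.resize(s["pixels"][130:270,150:350],None,fx=4,fy=4,interpolation=cv2.INTER_CUBIC))
P=T2(Q,[(-90.5,-88,0)])[0][:2]
for y in (-30,30):
  for z in(0,12,20,60): print(y,z,(proj(s,T2(Q,[(-90.5,-88+y,z)])[0])-[150,130])*4)
```

```text
jig [-90.7 -87.9] pos [ 479.9 -149.7   12.1] tx ang-jig -0.002 tilt [-0.  0. -1.] F [-1.   0.2 -0.3] t 5.6667 gw 0.7003488767077344
-30 0 [348.57656977 287.64933822]
-30 12 [347.17424086 276.74362077]
-30 20 [346.22898866 269.39252556]
-30 60 [341.37410086 231.63673638]
30 0 [422.52083883 300.709249  ]
30 12 [421.59997184 289.79147072]
30 20 [420.97919102 282.43150727]
30 60 [417.79002235 244.6207956 ]
```

View pics/s3.png

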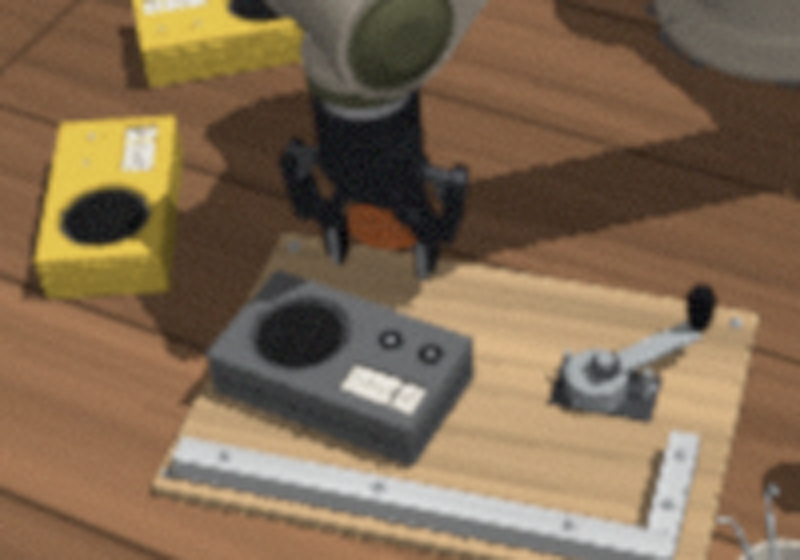

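The tips are at about (340,260) and (425,275), i.e. z around 29 with TCP z at 12. So at 70% opening they sit about 17 mm above the TCP, and I passed over the housing earlier. Lowering to TCP z = 6 and pushing.

drive_tool(commands="0 0 -0.03 0 0 0 70;0 0 -0.03 0 0 0 70;0.069 0.013 0 0 0 0 70;0.069 0.013 0 0 0 0 70;0.069 0.013 0 0 0 0 70;0.049 0.0092 0 0 0 0 70;0.039 0.0074 0 0 0 0 70;0.039 0.0074 0 0 0 0 70;0.039 0.0074 0 0 0 0 70;0.039 0.0074 0 0 0 0 70;0.039 0.0074 0 0 0 0 70;0.039 0.0074 0 0 0 0 70;0.039 0.0074 0 0 0 0 70;0.039 0.0074 0 0 0 0 70;0.039 0.0074 0 0 0 0 70")

```text
time_s: 7.02
eef_pos: [541.1, -138.3, 6.5]
ee_rot: [-0.0, 0.996, 0.092, -0.0]
force: [-0.3, -1.0, -0.3]
grip_width: 0.702
grip_force: 0.7
```

drive_tool(commands="0.03 0.0055 0 0 0 0 70;0.03 0.0055 0 0 0 0 70;0.03 0.0055 0 0 0 0 70")

```text
time_s: 7.27
eef_pos: [550.0, -136.6, 6.5]
ee_rot: [-0.0, 0.996, 0.092, -0.0]
force: [-1.2, -0.4, -0.1]
grip_width: 0.701
grip_force: 0.7
```

drive_tool(commands="0.03 0.0055 0 0 0 0 70;0.03 0.0055 0 0 0 0 70;0.02 0.0037 0 0 0 0 70")

```text
time_s: 7.52
eef_pos: [558.0, -135.1, 6.5]
ee_rot: [-0.0, 0.996, 0.092, -0.0]
force: [-3.0, -0.1, 1.2]
grip_width: 0.699
grip_force: 1.1
```

drive_tool(commands="0.02 0.0037 0 0 0 0 70;0.02 0.0037 0 0 0 0 70")

```text
time_s: 7.68
eef_pos: [561.8, -134.4, 6.5]
ee_rot: [-0.0, 0.996, 0.092, -0.0]
force: [-2.3, 0.2, 0.2]
grip_width: 0.699
grip_force: 0.9
```

```bash
cat >> h.py <<'E'
def wproj(p,M,X):
    W=np.linalg.inv(M@p["tool_from_camera"]); c=W[:3,:3]@np.array(X,float)+W[:3,3]
    t=np.arctan2(np.hypot(c[0],c[1]),c[2]); return np.array([p["cx"],p["cy"]])+f_of(p)*t*c[:2]/np.hypot(c[0],c[1])
E
python3 - <<'E'
from h import *
st(); M=wpose(); p=capture("wrist"); b=boxes_of(p,"housing"); print(b[:2]); im=p["pixels"].copy()
print("fence edge px",wproj(p,M,T2(Q,[(100,-88,34)])[0]), "far top edge if flush",wproj(p,M,T2(Q,[(100,-88,54)])[0]))
cv2.imwrite("pics/w4.png",im)
E
```

```text
jig [ -7.3 -88. ] pos [ 561.8 -134.4    6.5] tx ang-jig -0.002 tilt [-0.  0. -1.] F [-2.3  0.2  0.2] t 7.6833 gw 0.6994981589254607
[{'position': [255.9, 154.5], 'confidence': 0.67}, {'position': [538.5, 343.8], 'confidence': 0.64}]
fence edge px [279.09985188  37.31768639] far top edge if flush [279.19150834  23.95638618]
```

View pics/w4.png

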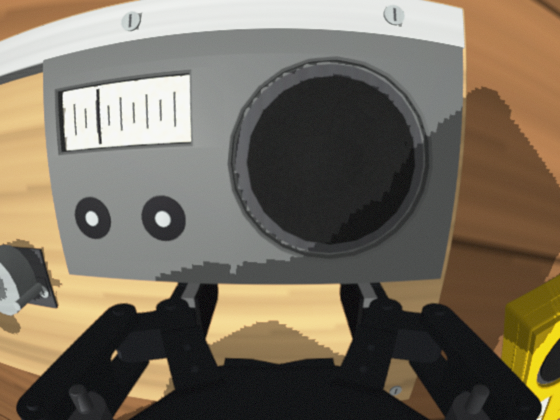

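The housing is square to the fence and almost touching it: top corners are at (44,58), (462,47), (442,281) and (68,275). I'll push until the force rises.

drive_tool(commands="0.015 0.0028 0 0 0 0 70;0.015 0.0028 0 0 0 0 70;0 0 0 0 0 0 70")

```text
time_s: 8.03
eef_pos: [565.0, -133.9, 6.5]
ee_rot: [0.0, 0.996, 0.092, 0.0]
force: [0.1, -0.2, -0.6]
grip_width: 0.7
grip_force: 0.0
```

Run:
```python
from h import *
st(); M=wpose(); M[:3,3]-=np.array([.983,.1847,0])*3; p=capture("wrist")
q,r=fit(p,[(47.5,82.5,54),(47.5,-82.5,54),(-47.5,-82.5,54),(-47.5,82.5,54)],np.array([(44,58),(462,47),(442,281),(68,275)],float),[600,-110,.18],pr=lambda p,X:wproj(p,M,X)); print(tojig(q),q[2]-Q[2],r)
```

```text
jig [ -4.1 -88.1] pos [ 565.  -133.9    6.5] tx ang-jig -0.002 tilt [ 0. -0. -1.] F [ 0.1 -0.2 -0.6] t 8.0333 gw 0.7000993630293496
[ 51.4 -74.6] -0.004696379415721569 [-1.1  0.5  1.9  0.1 -1.3 -1.1  0.4 -0.1]
```

drive_tool(commands="0.015 0.0028 0 0 0 0 70;0.015 0.0028 0 0 0 0 70;0 0 0 0 0 0 70")

```text
time_s: 8.33
eef_pos: [565.6, -134.0, 6.4]
ee_rot: [-0.0, 0.996, 0.092, -0.003]
force: [-14.5, -5.0, 8.7]
grip_width: 0.702
grip_force: 7.7
```

drive_tool(commands="0.015 0.0028 0 0 0 0 70;0.015 0.0028 0 0 0 0 70;0 0 0 0 0 0 70")

```text
time_s: 8.58
eef_pos: [565.5, -133.9, 6.4]
ee_rot: [-0.001, 0.996, 0.093, -0.007]
force: [-33.3, -9.7, 19.9]
grip_width: 0.702
grip_force: 17.6
```

Flush against the fence. Now I'll back off, lift, and go round to the right end with a quarter turn.

drive_tool(commands="-0.1 -0.018 0 0 0 0 45;-0.15 -0.028 0 0 0 0 45;0 0 0.3 0 0 0 45;0 0 0.3 0 0 0 45;0 0 0.3 0 0 0 45;0 0 0.1 0 0 0 45")

```text
time_s: 9.08
eef_pos: [547.5, -138.1, 110.9]
ee_rot: [0.002, 0.996, 0.092, 0.003]
force: [-0.7, 0.3, 0.0]
grip_width: 0.449
grip_force: 0.0
```

Run:
```python
from h import *
st(); print(np.round(sense()["joints"],2)); s=sense(); print(T2(Q,[(47,-187,0),(47,-24,0)])-s["eef_pos"])
```

```text
jig [-22.1 -89. ] pos [ 547.5 -138.1  110.9] tx ang-jig -0.002 tilt [ 0.006 -0.003 -1.   ] F [-0.7  0.3  0. ] t 9.0833 gw 0.4494728629734865
[-0.45  0.49  1.52  0.    1.12  0.93]
[[  85.9613175   -83.5237195  -110.9406023 ]
 [  55.84986726   76.67085146 -110.9406023 ]]
```

drive_tool(commands="0.061 -0.06 0 0 0 0.143 45;0.061 -0.06 0 0 0 0.143 45;0.061 -0.06 0 0 0 0.143 45;0.061 -0.06 0 0 0 0.143 45;0.061 -0.06 0 0 0 0.143 45;0.061 -0.06 0 0 0 0.143 45;0.061 -0.06 0 0 0 0.143 45;0.061 -0.06 0 0 0 0.143 45;0.061 -0.06 0 0 0 0.143 45;0.061 -0.06 0 0 0 0.143 45;0.061 -0.06 0 0 0 0.143 45;0.061 -0.06 0 0 0 0.143 45;0.061 -0.06 0 0 0 0.143 45;0.061 -0.055 0 0 0 0.143 45;0 0 0 0 0 0 45;0 0 0 0 0 0 45")

```text
time_s: 10.42
eef_pos: [631.0, -220.8, 105.8]
ee_rot: [-0.0, 0.64, 0.768, 0.0]
force: [-0.1, 0.2, 0.6]
grip_width: 0.451
grip_force: 0.0
```

Run:
```python
from h import *
st(); M=wpose(); p=capture("wrist"); print(np.round(sense()["joints"],2))
cv2.imwrite("pics/w5.png",p["pixels"])
t=capture("top"); cv2.imwrite("pics/t5.png",t["pixels"])
```

```text
jig [  44.7 -185.7] pos [ 631.  -220.8  105.8] tx ang-jig 1.566 tilt [-0.001  0.    -1.   ] F [-0.1  0.2  0.6] t 10.4167 gw 0.4510014144410101
[-0.51  0.72  1.15  0.    1.27 -0.69]
```

drive_tool(commands="0 0 -0.25 0 0 0.006 45;0 0 -0.25 0 0 0 45;0 0 -0.25 0 0 0 45;0 0 -0.23 0 0 0 45;0 0 0 0 0 0 45;-0.0092 0.049 0 0 0 0 45;-0.0092 0.049 0 0 0 0 45;-0.0092 0.049 0 0 0 0 45;-0.0092 0.049 0 0 0 0 45;-0.0092 0.049 0 0 0 0 45;-0.0092 0.049 0 0 0 0 45;-0.0092 0.049 0 0 0 0 45;-0.0092 0.049 0 0 0 0 45;-0.0092 0.049 0 0 0 0 45;-0.0092 0.049 0 0 0 0 45")

```text
time_s: 11.77
eef_pos: [621.8, -171.5, 8.5]
ee_rot: [0.0, 0.637, 0.771, -0.0]
force: [0.6, -2.0, 1.4]
grip_width: 0.448
grip_force: 1.2
```

drive_tool(commands="-0.0092 0.049 0 0 0 0 45;-0.0092 0.049 0 0 0 0 45;-0.0092 0.049 0 0 0 0 45;-0.0092 0.049 0 0 0 0 45;-0.0092 0.049 0 0 0 0 45;-0.0092 0.049 0 0 0 0 45")

```text
time_s: 12.27
eef_pos: [616.3, -142.0, 8.5]
ee_rot: [-0.0, 0.637, 0.771, -0.0]
force: [-0.1, -1.6, 2.2]
grip_width: 0.445
grip_force: 1.2
```

Run:
```python
from h import *
st(); M=wpose(); p=capture("wrist"); t=capture("top")
a=cv2.resize(p["pixels"],(392,294)); b=cv2.resize(t["pixels"][130:265,180:360],(392,294))
cv2.imwrite("pics/m6.png",np.hstack([a,b])); print(boxes_of(p,"housing")[:2])
```

```text
jig [  44.8 -105.5] pos [ 616.3 -142.     8.5] tx ang-jig 1.575 tilt [-0.  0. -1.] F [-0.1 -1.6  2.2] t 12.2667 gw 0.4454439267876642
[{'position': [300.5, 135.6], 'confidence': 0.73}, {'position': [2.3, 414.8], 'confidence': 0.42}]
```

View pics/m6.png

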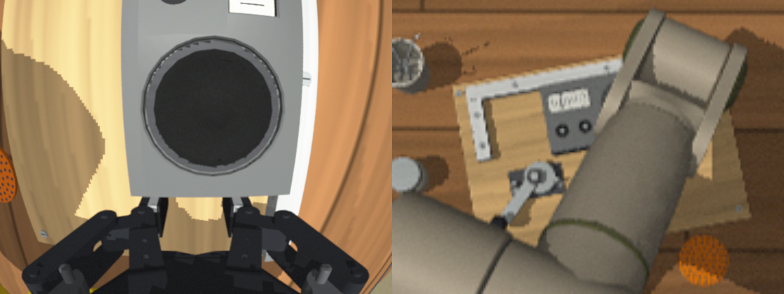

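The housing slides along the fence. In the left half its end is at rows around 195, flush with the fence; in the right half it has not yet reached the clamp at (540,180). Continuing.

drive_tool(commands="-0.0092 0.049 0 0 0 0 45;-0.0092 0.049 0 0 0 0 45;-0.0092 0.049 0 0 0 0 45;-0.0092 0.049 0 0 0 0 45;-0.0092 0.049 0 0 0 0 45;-0.0092 0.049 0 0 0 0 45;-0.0092 0.049 0 0 0 0 45")

```text
time_s: 13.0
eef_pos: [609.8, -107.6, 8.5]
ee_rot: [-0.0, 0.637, 0.771, -0.0]
force: [1.0, -0.7, -1.2]
grip_width: 0.449
grip_force: 0.6
```

drive_tool(commands="-0.0092 0.049 0 0 0 0 45;-0.0092 0.049 0 0 0 0 45;-0.0092 0.049 0 0 0 0 45;-0.0092 0.049 0 0 0 0 45;-0.0092 0.049 0 0 0 0 45;-0.0092 0.049 0 0 0 0 45;-0.0055 0.029 0 0 0 0 45;-0.0055 0.029 0 0 0 0 45")

```text
time_s: 13.67
eef_pos: [603.3, -72.6, 8.5]
ee_rot: [0.0, 0.637, 0.771, 0.0]
force: [-0.6, -1.8, -0.6]
grip_width: 0.45
grip_force: 0.6
```

Run:
```python
from h import *
st()
```

```text
jig [ 44.9 -35. ] pos [603.3 -72.6   8.5] tx ang-jig 1.575 tilt [ 0. -0. -1.] F [-0.6 -1.8 -0.6] t 13.6667 gw 0.44993191278858513
```

drive_tool(commands="-0.0037 0.0197 0 0 0 0 45;-0.0037 0.0197 0 0 0 0 45;-0.0037 0.0197 0 0 0 0 45;0 0 0 0 0 0 45")

```text
time_s: 14.0
eef_pos: [602.2, -66.8, 8.5]
ee_rot: [-0.0, 0.637, 0.771, 0.0]
force: [-0.6, -0.2, -0.6]
grip_width: 0.452
grip_force: 0.0
```

drive_tool(commands="-0.0037 0.0197 0 0 0 0 45;-0.0037 0.0197 0 0 0 0 45;0 0 0 0 0 0 45")

```text
time_s: 14.25
eef_pos: [601.5, -62.9, 8.5]
ee_rot: [-0.0, 0.637, 0.771, 0.0]
force: [-0.1, 0.3, 1.0]
grip_width: 0.451
grip_force: 0.0
```

drive_tool(commands="-0.0037 0.0197 0 0 0 0 45;0 0 0 0 0 0 45")

```text
time_s: 14.42
eef_pos: [601.1, -60.9, 8.5]
ee_rot: [-0.0, 0.637, 0.771, 0.0]
force: [0.7, 0.7, -0.4]
grip_width: 0.446
grip_force: 0.0
```

Run:
```python
from h import *
st()
```

```text
jig [ 44.9 -23. ] pos [601.1 -60.9   8.5] tx ang-jig 1.575 tilt [ 0.  0. -1.] F [ 0.7  0.7 -0.4] t 14.4167 gw 0.4461675994256543
```

drive_tool(commands="-0.0037 0.0197 0 0 0 0 45;0 0 0 0 0 0 45")

```text
time_s: 14.58
eef_pos: [600.8, -59.7, 8.6]
ee_rot: [0.0, 0.637, 0.771, -0.0]
force: [0.4, -4.1, -1.5]
grip_width: 0.452
grip_force: 2.3
```

drive_tool(commands="-0.0037 0.0197 0 0 0 0 45;0 0 0 0 0 0 45")

```text
time_s: 14.75
eef_pos: [600.8, -59.7, 8.9]
ee_rot: [0.002, 0.637, 0.771, -0.001]
force: [-0.2, -14.7, -0.3]
grip_width: 0.449
grip_force: 6.8
```

drive_tool(commands="-0.0037 0.0197 0 0 0 0 45;0 0 0 0 0 0 45")

```text
time_s: 14.92
eef_pos: [600.8, -59.6, 9.3]
ee_rot: [0.003, 0.637, 0.771, -0.002]
force: [-0.2, -22.7, -0.2]
grip_width: 0.446
grip_force: 11.3
```

Run:
```python
from h import *
st()
```

```text
jig [ 44.8 -21.7] pos [600.8 -59.6   9.3] tx ang-jig 1.575 tilt [ 0.002 -0.007 -1.   ] F [ -0.2 -22.7  -0.2] t 14.9167 gw 0.4461546566402126
```

Seated against the stop, with force rising to 23 N. Backing off, lifting, shutting the fingers and moving over bare board to probe the true tip height.

drive_tool(commands="0.018 -0.1 0 0 0 0 45;0.01 -0.05 0 0 0 0 45;0 0 0.3 0 0 0 0;0 0 0.3 0 0 0 0;0 0 0.1 0 0 0 0;-0.25 -0.05 0 0 0 0 0;-0.25 -0.05 0 0 0 0 0;-0.25 -0.05 0 0 0 0 0;-0.25 0 0 0 0 0 0;0 0 -0.2 0 0 0 0;0 0 -0.15 0 0 0 0;0 0 0 0 0 0 0")

```text
time_s: 15.92
eef_pos: [501.1, -84.5, 41.2]
ee_rot: [-0.002, 0.637, 0.771, -0.0]
force: [-1.2, 0.5, -1.1]
grip_width: -0.0
grip_force: 0.0
```

Run:
```python
from h import *
st(); t=capture("top"); g=cv2.cvtColor(t["pixels"],cv2.COLOR_BGR2HSV)
# expected seat top corners and refine against gray mask via IoU
m=((g[...,1]<60)&(g[...,2]<135)).astype(np.uint8)
C=[(47.5,82.5,54),(47.5,-82.5,54),(-47.5,-82.5,54),(-47.5,82.5,54)]
s0=T2(Q,[(52.5,67.5,0)])[0]; px=np.array([proj(t,X) for X in T2([s0[0],s0[1],Q[2]],C)]); print(np.round(px,1).tolist())
roi=np.zeros_like(m); cv2.fillPoly(roi,[cv2.convexHull((px+(px-px.mean(0))*.12).astype(np.int32))],1)
mm=cv2.morphologyEx(m*roi,cv2.MORPH_CLOSE,np.ones((7,7),np.uint8)); mm=cv2.morphologyEx(mm,cv2.MORPH_OPEN,np.ones((5,5),np.uint8))
r=cv2.minAreaRect(cv2.findNonZero(mm)); print(r,cv2.minAreaRect(px.astype(np.float32)))
```

```text
jig [-57.7 -27.7] pos [501.1 -84.5  41.2] tx ang-jig 1.574 tilt [-0.004  0.002 -1.   ] F [-1.2  0.5 -1.1] t 15.9167 gw -0.0003567142642570505
[[220.5, 173.9], [274.9, 164.1], [280.7, 195.0], [225.9, 205.0]]
((250.60455322265625, 184.9110870361328), (33.754608154296875, 61.864044189453125), 81.63410949707031) ((250.4821014404297, 184.50636291503906), (31.53289222717285, 55.673095703125), 79.65309143066406)
```

drive_tool(commands="0 0 -0.04 0 0 0 0;0 0 -0.04 0 0 0 0;0 0 0 0 0 0 0")

```text
time_s: 16.22
eef_pos: [502.8, -85.1, 35.3]
ee_rot: [-0.0, 0.637, 0.771, -0.0]
force: [-0.5, -0.3, -0.7]
grip_width: 0.001
grip_force: 0.0
```

drive_tool(commands="0 0 -0.04 0 0 0 0;0 0 -0.04 0 0 0 0;0 0 0 0 0 0 0")

```text
time_s: 16.47
eef_pos: [502.5, -85.1, 26.8]
ee_rot: [-0.0, 0.637, 0.771, -0.0]
force: [-0.5, 0.4, 0.0]
grip_width: -0.001
grip_force: 0.0
```

drive_tool(commands="0 0 -0.04 0 0 0 0;0 0 -0.04 0 0 0 0;0 0 0 0 0 0 0")

```text
time_s: 16.72
eef_pos: [502.4, -85.1, 18.7]
ee_rot: [-0.001, 0.637, 0.771, -0.0]
force: [0.1, 0.4, -0.6]
grip_width: 0.001
grip_force: 0.0
```

drive_tool(commands="0 0 -0.04 0 0 0 0;0 0 -0.03 0 0 0 0;0 0 0 0 0 0 0")

```text
time_s: 16.97
eef_pos: [502.5, -85.2, 11.9]
ee_rot: [-0.0, 0.637, 0.771, -0.0]
force: [0.9, 0.2, 0.1]
grip_width: -0.0
grip_force: 0.0
```

drive_tool(commands="0 0 -0.03 0 0 0 0;0 0 -0.03 0 0 0 0;0 0 0 0 0 0 0")

```text
time_s: 17.22
eef_pos: [502.5, -85.2, 5.9]
ee_rot: [-0.0, 0.637, 0.771, -0.0]
force: [-0.7, -0.6, -0.8]
grip_width: -0.002
grip_force: 0.0
```

Run:
```python
from h import *
st(); t=capture("top")
b=boxes_of(t,"lever_knob"); print(b[:2]); k=ray(t,b[0]["position"],77); print(k,tojig(k)) if b else 0
j=boxes_of(t,"jar"); print(j[:2], tojig(ray(t,j[0]["position"],40)))
```

```text
jig [-56.5 -28.7] pos [502.5 -85.2   5.9] tx ang-jig 1.575 tilt [-0.001  0.    -1.   ] F [-0.7 -0.6 -0.8] t 17.2167 gw -0.0020419795392033436
[{'position': [240.6, 216.4], 'confidence': 0.78}]
[493.77125268  55.90802267  77.        ] [-39.  111.6]
[{'position': [324.5, 250.6], 'confidence': 0.65}, {'position': [189.4, 210.4], 'confidence': 0.56}] [-180.  -112.8]
```

Shut tips are at least 6 mm above the TCP, so TCP z of about 42 puts them near 50 against the knob. Moving behind the knob.

drive_tool(commands="0 0 0.35 0 0 0 0;0 0 0.35 0 0 0 0;0 0 0.24 0 0 0 0;-0.03 0.211 0 0 0 -0.125 0;-0.03 0.211 0 0 0 -0.125 0;-0.03 0.211 0 0 0 -0.125 0;-0.03 0.211 0 0 0 -0.125 0;-0.03 0.211 0 0 0 -0.125 0;-0.03 0.211 0 0 0 -0.125 0;-0.03 0.211 0 0 0 -0.125 0;-0.03 0.211 0 0 0 -0.125 0;-0.03 0.211 0 0 0 0 0;-0.03 0.211 0 0 0 0 0;0 0 0 0 0 0 0;0 0 0 0 0 0 0")

```text
time_s: 18.62
eef_pos: [472.7, 126.2, 100.6]
ee_rot: [0.0, 0.883, 0.469, 0.0]
force: [0.3, -0.0, 0.4]
grip_width: 0.002
grip_force: 0.0
```

Run:
```python
from h import *
st(); print(np.round(sense()["joints"],2)); M=wpose(); p=capture("wrist")
b=boxes_of(p,"lever_knob"); print(b[:2]); print("knob jig",tojig(wray(p,M,b[0]["position"],62)))
im=p["pixels"]; u=np.array(b[0]["position"]).astype(int)
m=(im.max(2)<45).astype(np.uint8); n,l,s,c=cv2.connectedComponentsWithStats(m)
for i in range(1,n):
    if s[i,4]>80: print(s[i],c[i],tojig(wray(p,M,c[i],62)))
t=capture("top"); m=(t["pixels"].max(2)<40).astype(np.uint8); n,l,s,c=cv2.connectedComponentsWithStats(m[225:245,215:245])
print([(s[i,4],tojig(ray(t,c[i]+[215,225],77))) for i in range(1,n)])
```

```text
jig [-46.7 184.6] pos [472.7 126.2 100.6] tx ang-jig 0.791 tilt [ 0. -0. -1.] F [ 0.3 -0.   0.4] t 18.6167 gw 0.002107922088627591
[ 0.02  0.36  1.75 -0.    1.02  0.61]
[{'position': [367.7, 270.5], 'confidence': 0.82}]
knob jig [-22.  121.1]
[403 189  21  23 279] [413.29032258 199.96057348] [ 33.5 138.1]
[428 220  19  21 227] [436.85462555 230.18942731] [ 33.6 107.4]
[ 457  228   58   67 2873] [485.60494257 260.99373477] [51.3 52. ]
[   61   258   436   162 38539] [285.85170866 363.76566595] [-122.4   99.6]
[(np.int32(3), array([-58.9, 158.1])), (np.int32(22), array([-78.4, 150.9]))]
```

drive_tool(commands="0 0 -0.2 0 0 0 0;0 0 -0.2 0 0 0 0;0 0 -0.18 0 0 0 0;0 0 0 0 0 0 0")

```text
time_s: 19.1
eef_pos: [471.2, 124.8, 39.8]
ee_rot: [-0.001, 0.884, 0.468, -0.002]
force: [-0.9, 0.2, -0.0]
grip_width: 0.002
grip_force: 0.0
```

Run:
```python
from h import *
st(); s=sense()
d=20; th=np.r_[2.361+np.arange(0,1.57,.11)]
J=[(-22.7+80*np.cos(a)+d*np.sin(a),95+80*np.sin(a)-d*np.cos(a),0) for a in th]
W=T2(Q,J)[:,:2]; D=np.diff(np.vstack([s["eef_pos"][:2],W]),axis=0)/100
for a,j,r in zip(th,J,D): print(round(a-np.radians(125),3),np.round(j[:2],0),np.round(r,3),)
```

```text
jig [-48.5 183.5] pos [471.2 124.8  39.8] tx ang-jig 0.788 tilt [-0.005 -0.    -1.   ] F [-0.9  0.2 -0. ] t 19.1 gw 0.0019605360823922793
0.179 [-65. 166.] [-0.134 -0.208]
0.289 [-73. 160.] [-0.064 -0.064]
0.399 [-80. 154.] [-0.057 -0.071]
0.509 [-86. 148.] [-0.049 -0.077]
0.619 [-91. 141.] [-0.04  -0.081]
0.729 [-96. 133.] [-0.031 -0.085]
0.839 [-100.  124.] [-0.021 -0.088]
0.949 [-102.  116.] [-0.011 -0.09 ]
1.059 [-104.  107.] [-0.001 -0.091]
1.169 [-105.   98.] [ 0.009 -0.09 ]
1.279 [-105.   89.] [ 0.018 -0.089]
1.389 [-104.   80.] [ 0.028 -0.086]
1.499 [-102.   71.] [ 0.037 -0.083]
1.609 [-99.  63.] [ 0.046 -0.078]
1.719 [-94.  54.] [ 0.055 -0.072]
```

drive_tool(commands="-0.067 -0.104 0 0 0 0 0;-0.067 -0.104 0 0 0 0 0;-0.032 -0.032 0 0 0 0.07 0;-0.032 -0.032 0 0 0 0.07 0;-0.028 -0.036 0 0 0 0.07 0;-0.028 -0.036 0 0 0 0.07 0;-0.025 -0.038 0 0 0 0.07 0;-0.025 -0.038 0 0 0 0.07 0;-0.02 -0.04 0 0 0 0.07 0;-0.02 -0.04 0 0 0 0.07 0")

```text
time_s: 19.93
eef_pos: [439.3, 75.1, 43.7]
ee_rot: [0.001, 0.759, 0.651, 0.001]
force: [1.1, 1.6, -0.2]
grip_width: -0.002
grip_force: 0.9
```

```bash
cat > k.py <<'E'
from h import *
st(); t=capture("top"); m=(t["pixels"].max(2)<40).astype(np.uint8); x0,y0=205,205; n,l,s,c=cv2.connectedComponentsWithStats(m[y0:270,x0:290])
for i in range(1,n):
    if s[i,4]>6:
        k=tojig(ray(t,c[i]+[x0,y0],77)); v=k-[-22.7,95]; print(s[i,4],k,np.hypot(*v),"lever",(np.arctan2(v[1],v[0])%(2*np.pi))-np.radians(125))
E
python3 k.py
```

```text
jig [-89.  140.5] pos [439.3  75.1  43.7] tx ang-jig 1.231 tilt [ 0.002  0.    -1.   ] F [ 1.1  1.6 -0.2] t 19.9333 gw -0.002072152206730891
```

drive_tool(commands="-0.0155 -0.0425 0 0 0 0.07 0;-0.0155 -0.0425 0 0 0 0.07 0;-0.0105 -0.044 0 0 0 0.07 0;-0.0105 -0.044 0 0 0 0.07 0;-0.0055 -0.045 0 0 0 0.07 0;-0.0055 -0.045 0 0 0 0.07 0;-0.0005 -0.0455 0 0 0 0.07 0;-0.0005 -0.0455 0 0 0 0.07 0;0.0045 -0.045 0 0 0 0.07 0;0.0045 -0.045 0 0 0 0.07 0;0.009 -0.0445 0 0 0 0.07 0;0.009 -0.0445 0 0 0 0.07 0;0.014 -0.043 0 0 0 0.07 0;0.014 -0.043 0 0 0 0.07 0")

```text
time_s: 21.15
eef_pos: [437.9, 13.5, 43.3]
ee_rot: [0.0, 0.46, 0.888, 0.0]
force: [-0.2, 1.3, 0.3]
grip_width: 0.002
grip_force: 1.0
```

```bash
python3 k.py
```

```text
jig [-101.8   80.2] pos [437.9  13.5  43.3] tx ang-jig 1.999 tilt [ 0.001  0.    -1.   ] F [-0.2  1.3  0.3] t 21.15 gw 0.0019313494049383155
```

drive_tool(commands="0.0185 -0.0415 0 0 0 0.07 0;0.0185 -0.0415 0 0 0 0.07 0;0.023 -0.039 0 0 0 0.07 0;0.023 -0.039 0 0 0 0.07 0;0 0 0 0 0 0 0")

```text
time_s: 21.62
eef_pos: [446.1, -2.6, 43.0]
ee_rot: [0.0, 0.361, 0.933, 0.0]
force: [-0.8, 0.9, -0.1]
grip_width: -0.001
grip_force: 0.2
```

drive_tool(commands="0.0275 -0.036 0 0 0 0.07 0;0.0275 -0.036 0 0 0 0.07 0;0 0 0 0 0 0 0")

```text
time_s: 21.87
eef_pos: [450.0, -8.6, 42.6]
ee_rot: [-0.002, 0.309, 0.951, 0.001]
force: [-5.2, 7.2, 5.5]
grip_width: 0.003
grip_force: 4.3
```

```bash
python3 k.py
```

```text
jig [-93.9  56.3] pos [450.   -8.6  42.6] tx ang-jig 2.327 tilt [-0.004  0.002 -1.   ] F [-5.2  7.2  5.5] t 21.8667 gw 0.002737365594332239
```

Cam engaging, at 9 N. Going on in small steps.

drive_tool(commands="0.018 -0.023 0 0 0 0.03 0;0.018 -0.023 0 0 0 0.03 0;0 0 0 0 0 0 0")

```text
time_s: 22.17
eef_pos: [449.6, -10.1, 41.9]
ee_rot: [-0.008, 0.287, 0.958, 0.002]
force: [-20.8, 23.6, 16.7]
grip_width: -0.0
grip_force: 15.1
```

drive_tool(commands="0.018 -0.023 0 0 0 0.03 0;0.018 -0.023 0 0 0 0.03 0;0 0 0 0 0 0 0")

```text
time_s: 22.42
eef_pos: [448.9, -11.8, 41.0]
ee_rot: [-0.013, 0.264, 0.964, 0.003]
force: [-37.5, 37.5, 28.6]
grip_width: -0.0
grip_force: 25.6
```

```bash
python3 k.py
```

```text
jig [-95.6  53.4] pos [448.9 -11.8  41. ] tx ang-jig 2.421 tilt [-0.024  0.013 -1.   ] F [-37.5  37.5  28.6] t 22.4167 gw -0.0003358313597100934
```

Stalled hard at the expected end point, so that is the stop. Backing off and measuring.

drive_tool(commands="-0.08 0.1 0 0 0 0 0;-0.12 0.15 0 0 0 0 0;0 0 0 0 0 0 0;0 0 0.3 0 0 0 0;0 0 0.3 0 0 0 0;0 0 0.3 0 0 0 0;-0.3 -0.1 0.1 0 0 0 0;-0.3 -0.2 0.1 0 0 0 0;-0.2 -0.3 0.1 0 0 0 0;0 -0.3 0 0 0 0 0;0 -0.35 0 0 0 0 0;0 -0.35 0 0 0 0 0;0 -0.35 0 0 0 0 0;0 -0.35 0 0 0 0 0;0 -0.35 0 0 0 0 0;0 0 0 0 0 0 0")

```text
time_s: 23.8
eef_pos: [358.2, -264.2, 162.9]
ee_rot: [0.001, 0.267, 0.964, -0.001]
force: [-0.1, 1.0, -0.2]
grip_width: -0.0
grip_force: 0.0
```

```bash
python3 k.py
python3 - <<'E'
from h import *
t=capture("top"); im=t["pixels"]; g=cv2.GaussianBlur(cv2.cvtColor(im,cv2.COLOR_BGR2GRAY),(0,0),.6).astype(float)
C=np.array([(47.5,82.5,54),(47.5,-82.5,54),(-47.5,-82.5,54),(-47.5,82.5,54)])
hsv=cv2.cvtColor(im,cv2.COLOR_BGR2HSV)
# fit: mean gradient contrast along left/right/near/far top edges (3 mm in vs 4 mm out), in jig frame
def samp(P): 
    uv=np.array([proj(t,X) for X in T2(Q,P)]).astype(np.float32); return cv2.remap(hsv[...,1].astype(np.float32),uv[:,0],uv[:,1],cv2.INTER_LINEAR)
for y in (20,60,110):print("x-scan near edge y",y,[(int(x),int(samp([(x,y,54)])[0])) for x in range(-10,20,3)])
for x in (30,52,80):print("y-scan end x",x,[(int(yy),int(samp([(x,yy,54)])[0])) for yy in range(-30,0,3)])
E
```

```text
jig [-231.3 -178. ] pos [ 358.2 -264.2  162.9] tx ang-jig 2.416 tilt [ 0.001 -0.003 -1.   ] F [-0.1  1.  -0.2] t 23.8 gw -0.00046308559834940926
29 [-77.9  40.2] 77.78226018829743 lever 1.7416929043858875
x-scan near edge y 20 [(-10, 116), (-7, 116), (-4, 116), (-1, 116), (2, 96), (5, 26), (8, 4), (11, 6), (14, 2), (17, 5)]
x-scan near edge y 60 [(-10, 76), (-7, 110), (-4, 117), (-1, 116), (2, 76), (5, 29), (8, 13), (11, 7), (14, 7), (17, 5)]
x-scan near edge y 110 [(-10, 6), (-7, 8), (-4, 19), (-1, 53), (2, 62), (5, 33), (8, 8), (11, 7), (14, 7), (17, 7)]
y-scan end x 30 [(-30, 121), (-27, 113), (-24, 112), (-21, 115), (-18, 112), (-15, 118), (-12, 42), (-9, 8), (-6, 6), (-3, 8)]
y-scan end x 52 [(-30, 114), (-27, 122), (-24, 109), (-21, 107), (-18, 112), (-15, 105), (-12, 57), (-9, 7), (-6, 7), (-3, 6)]
y-scan end x 80 [(-30, 117), (-27, 115), (-24, 115), (-21, 114), (-18, 111), (-15, 123), (-12, 52), (-9, 9), (-6, 4), (-3, 4)]<stdin>:8: DeprecationWarning: Conversion of an array with ndim > 0 to a scalar is deprecated, and will error in future. Ensure you extract a single element from your array before performing this operation. (Deprecated NumPy 1.25.)
<stdin>:9: DeprecationWarning: Conversion of an array with ndim > 0 to a scalar is deprecated, and will error in future. Ensure you extract a single element from your array before performing this operation. (Deprecated NumPy 1.25.)
```

The lever reads about 1.74, and the housing is square and in the corner within measurement error. Handing in.

```bash
python3 -c "
from rig import finish_job; print(finish_job())"
```

```text
the job is handed in; nothing more can be done
None
```

The job is handed in, with no verdict returned: the housing is pushed into the corner against the long fence and the end stop, the lever reads about 1.74 rad (its stop is 1.745), and the arm is clear, though I did not measure the cam's force on the housing.

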